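# Swing the cutter grinder's workhead to the wheel under a latched stop, then reset the stop

### The arm

A 7-joint arm with a two-finger parallel gripper is mounted at the origin on the work surface. World frame = base frame: x ahead of the robot, y to its left, z up, the work surface at z = 0. Lengths are in m, angles in rad, forces in N, time in s.
With the tool pointing down it reaches from about 0.4 to 0.85 m from the base axis. Payload 4.4 kg.
Tool frame: the origin (TCP) lies between the finger pads; the fingertips stand 22 mm ahead of it and the grasp point (between the pads) lies 3 mm ahead of it (tip_reach is the distance from the TCP to the fingertips, in m); z points along the fingers, y is the direction in which the jaws open and shut (so a half turn about z gives the same grasp; the last joint's range is limited). The gripper opens to 94 mm and grips with 3 to 60 N. Pads are 16 mm wide; open, the fingers measure 119 mm over their backs; the gripper's body (75 mm by 177 mm) begins 78 mm behind the grasp point.
Start: joints at [-1.182, 0.628, 0.038, 1.517, -0.027, 0.996, -0.02], TCP at [0.286, 0.584, 0.227] pointing down, gripper open.
Joint ranges: [-3.06, 3.06], [-0.37, 2.12], [-1.25, 1.32], [0.18, 2.47], [-1.1, 4.24], [0.23, 1.98], [-2.94, 2.94]. Speed limits (rad/s): [2.57, 2.57, 3.14, 3.14, 3.14, 3.14, 3.14].

### API

Orientations are given as a unit quaternion [x, y, z, w].
In Python, from plant import * gives the robot as it stands. The module is installed in compiled form; this text tells all that it offers.
- The arm moves only by the tool step_arm, never from a script. Its argument "targets" is a list that holds one entry, the list of rows, each a list of 7 numbers: the shift along the tool's x, y, z in units of 50 mm (1.0 is 50 mm), then the turn, a rotation vector about the tool's x, y, z in rad, then the opening, from 0 (shut) to 1 (fully open). In form: [[[dx, dy, dz, wx, wy, wz, gripper], ...]]. A call has 1 to 10 rows; each row shifts and turns the pose as measured when the row begins, along the tool's axes as they then stand; what a row does not reach is not made up. A row lasts 1/10 s, in which the tool goes at most 50 mm and 8.59 degrees, less where a joint would pass 70% of its speed; a pose out of reach is approached as far as the arm can. A call is refused whole if a number of a shift passes 1 or a number of a turn 0.15, either way. A call with a gripper value outside its range is refused whole. The fingers move at their own pace and stop on an object; the grip force is fixed at half the most. Time passes only in rows, so rows that do not move let the fingers close. It gives the time, the measured TCP pose, the force and the opening at its end, in the units of the state.
- sense(): the state, without advancing time (a new reading comes with each control period).
- capture(name): name is "side" or "top"; returns a dict with "pixels" (480x640x3 uint8, red, green, blue), "z_map" (480x640 float32, m along the optical axis (not along the pixel's ray), 0 where there is no reading), "fx", "fy", "cx", "cy" (pixels), "camera_from_world" (4x4, takes a point from world to camera coordinates). Camera axes: x right, y down, z forward; pixel columns grow to the right and rows downward; lengths in m; the calibration is good to about 2 mm. A picture is of the moment at which its call begins.
- hand_in(): hands the job in, once; it reports no verdict.
The state is a dict: "t": time; "q": joint angles; "qd": joint speeds; "joint_efforts": joint torques, N m; "ee_pos": TCP position; "orientation": TCP orientation; "force": force on the tool from outside, world axes, zero at the start; "ft_torque": the same for the moment, N m; "finger_gap": opening from 0.0 (shut) to 1.0 (fully open).
Only numpy, scipy, OpenCV 4.12 (cv2) and the standard library are available. Lean on these libraries where they do the work, as an engineer would, in place of code of your own. Each camera call takes 0.05 s, during which the arm holds its last target. There are 200 camera calls.

### The job

A fresh cutter is clamped in the tool grinder's workhead, which is still pinned at the loading station. Push the mushroom stop button down until it locks, then pull up the sprung plunger on the workhead's index arm, swing the head round past the middle hole to the hole at the grinding wheel and let the plunger drop fully home there. Only then twist the stop button to reset it so that it springs up again; leave the isolator switch and everything else on the bench as they are.

Things in the scene. Friction and masses are not known exactly. Their poses are not given: they have to be found in the camera images.
- stop_box: the stop station: a grey cast box 90 x 124 mm on a 100 x 134 mm foot, fixed to the bench, its lid 80 mm above the bench, with one round mushroom button on top. Origin under its centre on the bench, z up. It may change places with the like box of the isolator.
- stop_grip (a point): the centre of the mushroom button's cylindrical rim, which is what is gripped to twist it: 56 mm across, the straight rim reaching 6 mm above and 6 mm below this point; the domed top is 20 mm above this point and the cap's underside 16 mm below it. With the button up it is 116 mm above the bench (top at 136 mm); locked down it is 10.5 mm lower. A black collar 44 mm across stands 10 mm high on the lid below the cap. Its z axis is up.
- stop_press (a joint): how far the mushroom button is down, in m: 0 up, about 0.0105 when locked down, 0.013 at the bottom of the stroke. It is sprung: 3 N to start, about 8 N to push it past its latch, which snaps in at about 10.5 mm; push it to the bottom, let go, and it stays locked down at 0.0105.
- stop_turn (a joint): the mushroom button's twist, in rad, clockwise seen from above: 0 at rest, stop at 0.9. A weak spring turns it back. Locked down, it is freed by turning it clockwise more than about 0.55 (0.7 is sure); it then springs up by itself once it is not held.
- grinder: the cutter grinder, one fixed machine of grey cast iron: a base 38 mm high around the workhead's swing pivot, a quadrant plate with three bushed index holes on the side towards the robot, and beyond the pivot on the left (seen from the robot) a dark motor with a pale cup wheel that faces the pivot, its top 202 mm above the bench. Origin on the bench under the pivot, z up.
- pivot (a point): the vertical axis about which the workhead swings, at the height of the index plate's top, 52 mm above the bench.
- swing (a joint): the workhead's swing about the pivot, in rad, anticlockwise seen from above: 0 at the loading station (start), 0.7 at the middle hole, 1.4 at the grinding station where the cutter points at the wheel's face; end stops at -0.03 and 1.43. It turns with light friction, about 1 N at the knob, once the plunger is out of its hole; pinned, it has 0.007 of play either way. The head (spindle and cutter) is 149 mm high, the index arm's top 70 mm.
- knob_grip (a point): the middle of the black fluted pull knob on the plunger at the free end of the index arm, 155 mm from the pivot: a knob 38 mm across, 37 mm high, its middle 111 mm above the bench when the plunger is home, its underside 21 mm above the arm; beneath it a steel barrel 25 mm across. Grip it here from above; it spins freely on the plunger, so the hand need not turn with the arm. Its z axis is up.
- plunger (a joint): how far the plunger is lifted, in m: 0 fully home in a hole, 0.0105 when its round-nosed pin stands on the plate between holes (clear of the hole above that), 0.020 fully up. Its spring pulls it down with 6 N when home and 9 N when up.
- load_hole (a point): the mouth of the index hole of the loading station, where the plunger is at the start, 155 mm from the pivot, 12 mm wide, in the plate's top 52 mm above the bench. The knob is straight above the hole it is pinned in.
- middle_hole (a point): the mouth of the middle index hole, not to be used.
- grind_hole (a point): the mouth of the index hole of the grinding station, the last one anticlockwise seen from above: the plunger must end in it. The 10 mm round-nosed pin enters by itself when let down within about 3 mm of the hole's centre.
- isolator_box: the isolator: the same grey box with a square plate and a bar-shaped rotary handle on top, the handle reaching 120 mm above the bench; not to be used. Origin under its centre.
- isolator (a joint): the turn of the isolator's handle in rad, 0 as it stands; leave it.
- chuck: a loose steel 40-taper milling chuck standing on its nut, taper up, 64 mm across, 160 mm high; origin under its centre; not to be disturbed
- oil_can: a loose round spray can, 60 mm across, 150 mm high; origin under its centre; not to be disturbed
- spanner: a loose steel spanner lying flat, 210 mm long; origin under its middle; not to be disturbed
- driver: a loose screwdriver lying flat, 220 mm long; origin under its middle; not to be disturbed
- caliper: a loose steel vernier caliper lying flat, 225 mm long; origin under its beam's middle; not to be disturbed
- collet_tray: a loose grey plastic tray of collets, 110 x 160 mm, 42 mm high; origin under its centre; not to be disturbed
- cutter_case: a loose upright plastic cutter case, 26 x 26 mm, 85 mm high; origin under its centre; not to be disturbed
Things that resemble listed ones, but are neither listed nor needed, are in the scene too. What is shaped like the stop_box but brown is not meant.

How it is judged:
On the way, in this order (a step that is already met when the one before it is completed fails the run):
1. the stop button is let go and stays locked down (value of joint stop_press above 0.009 m and contact force between each of the fingers, the arm and stop_box below 0.3 N), for 0.2 s.
2. with the stop locked down, the plunger is drawn out of its hole and the head is swung off the loading station (value of joint stop_press above 0.009 m and value of joint plunger above 0.0095 m and value of joint swing between 0.2 and 1.3 rad), for 0.05 s.
3. with the stop still locked down, the head is pinned at the grinding station, plunger home and let go (value of joint stop_press above 0.009 m and value of joint swing between 1.38 and 1.42 rad and value of joint plunger below 0.002 m and contact force between each of the fingers, the arm and grinder below 0.3 N), for 0.2 s.
At the end, for the whole second after the job is handed in: The head stands still at the grinding station (swing 1.38 to 1.42 rad) with its plunger home there (within 2 mm of fully down), the stop button has sprung up (within 2 mm of fully up), and the isolator is as it was (within 0.2 rad) (value of joint swing between 1.38 and 1.42 rad and value of joint each of plunger, stop_press below 0.002 m and velocity of joint swing between -0.03 and 0.03 rad/s and value of joint isolator below 0.2 rad); the robot touches nothing.
It fails at once if the head is off its stations while the stop is not locked down (value of joint swing between 0.06 and 1.34 rad and value of joint stop_press below 0.009 m).
It fails at once if the isolator is turned (more than 0.2 rad) (value of joint isolator above 0.2 rad).
It fails at once if a loose thing on the bench is shifted more than 30 mm (distance of any of chuck, oil_can, spanner, driver, caliper, collet_tray, cutter_case from where it was at the start of the episode above 0.03 m).
It also fails if it takes over 70 s, if anything falls off the work surface, if the arm or the gripper's body presses on something with over 40 N, if the wrist force passes 120 N, or if a joint passes its speed limit or range.

## Working session

There is one attempt and no reset: what is moved stays moved. The work goes in short steps, Python scripts to look and compute and a tool call to move; the robot and the scene stay as the last step left them, time stands still between calls to the robot, and variables do not carry over. Pictures are saved under pics/ and viewed, about 8 in all and at most 12, crops included, and the job is handed in when it is done.

Besides the shell and the picture viewer there is one more tool, called after ">>>" as name([rows], argument=value, ...), one row to a line, values as JSON. step_arm: Moves the arm, as the interface text tells. Its arguments: {"type":"object","properties":{"targets":{"type":"array","items":{"type":"array","items":{"type":"array","items":{"type":"number"}}}}},"required":["targets"]}

```bash
mkdir -p pics; cat > h.py <<'E'
from plant import *
import numpy as np, cv2
def cap(n):
    c=capture(n); np.savez(f'{n}.npz',**c); return c
def pts(c):
    z=c['z_map'].astype(float); v,u=np.indices(z.shape)
    P=np.stack([(u-c['cx'])/c['fx']*z,(v-c['cy'])/c['fy']*z,z,np.ones_like(z)],-1)
    return (P@np.linalg.inv(c['camera_from_world']).T)[...,:3]
E
python3 - <<'E'
from h import *
for n in('top','side'):
    c=cap(n); cv2.imwrite(f'pics/{n}0.png',c['pixels'][...,::-1]); print(n,c['fx'],np.linalg.inv(c['camera_from_world']).round(3))
print(sense())
E
```

```text
top 455.15440709359285 [[-0.023 -0.998  0.053  0.402]
 [-1.     0.022 -0.011  0.013]
 [ 0.01  -0.053 -0.999  1.266]
 [ 0.     0.     0.     1.   ]]
side 576.1552810426142 [[ 0.903 -0.3    0.308  0.03 ]
 [-0.43  -0.607  0.668 -0.936]
 [-0.013 -0.736 -0.677  1.026]
 [ 0.     0.     0.     1.   ]]
{'t': 0.1, 'q': array([-1.18181088,  0.62922762,  0.03846342,  1.51822583, -0.02699713,
        0.99633443, -0.02000131]), 'qd': array([-0.00047397, -0.00167265, -0.00012683, -0.00180618, -0.00045727,
        0.00163461, -0.00062569]), 'joint_efforts': array([ 1.74833523e-03, -5.50789726e+01,  1.14688743e+00, -1.87117302e+01,
       -5.22108853e-02,  1.92095933e-02,  3.47356831e-05]), 'ee_pos': array([0.28526487, 0.58344339, 0.22667676]), 'orientation': array([ 2.25444825e-01,  9.74255576e-01, -8.19866720e-04, -1.75265353e-04]), 'force': array([ 0.26170643, -0.16932966, -0.79400954]), 'ft_torque': array([0.00575308, 0.02133518, 0.00929448]), 'finger_gap': 0.9987217096043417}
```

View pics/top0.png

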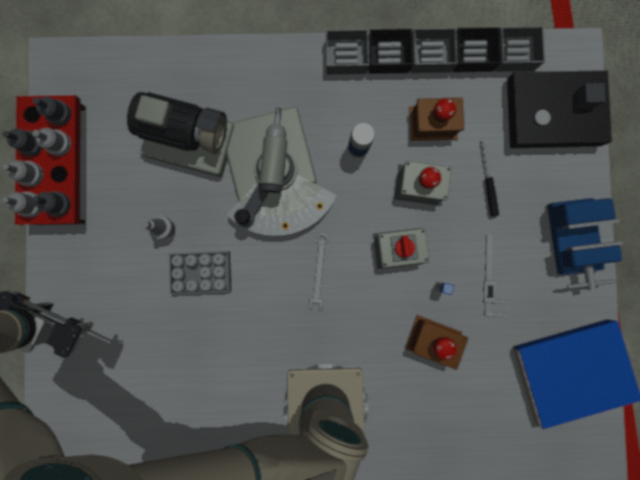

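View pics/side0.png

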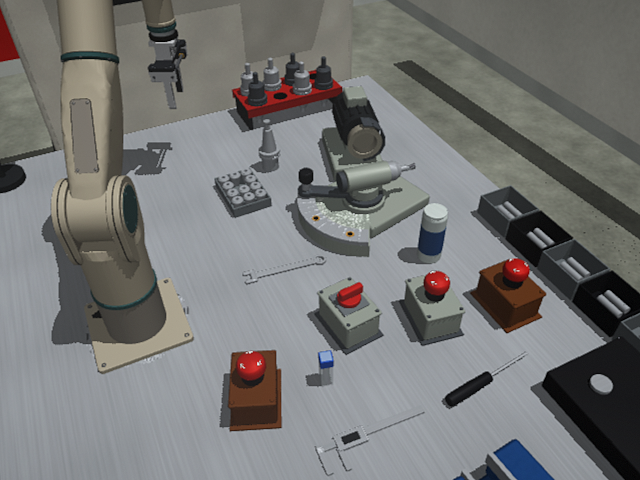

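The top view shows the candidates:
- **Red mushroom buttons:** grey box at (430,178), brown decoys at (444,108) and (444,348).
- **Isolator:** red bar handle at (404,246).
- **Workhead:** black knob at (242,216), bushes at (285,226) for the middle hole and (320,205) for the grind hole.

I choose the grey box at (430,178). Next I measure it and check it in a close crop.

```bash
cat >> h.py <<'E'
def ray(c,u,v,h):
    M=np.linalg.inv(c['camera_from_world']); d=M[:3,:3]@[(u-c['cx'])/c['fx'],(v-c['cy'])/c['fy'],1]; o=M[:3,3]
    return o+d*(h-o[2])/d[2]
E
python3 - <<'E'
from h import *
for n,bs,bk in(('top',(430,178),(242,216)),('side',(437,285),(306,176))):
    c=dict(np.load(n+'.npz')); P=pts(c); img=c['pixels']; hsv=cv2.cvtColor(img,cv2.COLOR_RGB2HSV)
    for nm,(u,v),m,zr in(('stop',bs,((hsv[...,0]<10)|(hsv[...,0]>170))&(hsv[...,1]>140),(.09,.145)),('knob',bk,hsv[...,2]<70,(.095,.14))):
        w=np.zeros(m.shape,bool); w[v-22:v+23,u-22:u+23]=1
        w&=m&(P[...,2]>zr[0])&(P[...,2]<zr[1]); q=P[w]
        (cc,r)=cv2.minEnclosingCircle(q[:,:2].astype(np.float32)*1000)
        t=q[q[:,2]>q[:,2].max()-.006]
        print(n,nm,len(q),'min',q.min(0).round(4),'max',q.max(0).round(4),'circ',np.round(cc,1),round(r,1),'topmean',t.mean(0).round(4))
    if n=='top':
        for nm,(u,v) in(('mid',(285,226)),('grind',(320,205))):
            w=np.zeros(m.shape,bool); w[v-9:v+10,u-9:u+10]=1
            w&=(hsv[...,0]>10)&(hsv[...,0]<30)&(hsv[...,1]>120); vv,uu=np.nonzero(w); print(nm,len(uu),uu.mean(),vv.mean(),ray(c,uu.mean(),vv.mean(),.052))
c=np.load('top.npz')['pixels'][90:260,220:480,::-1]
cv2.imwrite('pics/crop.png',cv2.resize(c,None,fx=3,fy=3,interpolation=cv2.INTER_CUBIC))
E
```

```text
top stop 287 min [ 0.5766 -0.3007  0.1171] max [ 0.6248 -0.2507  0.14  ] circ [ 600.3 -275.5] 25.2 topmean [ 0.6025 -0.2779  0.1356]
top knob 201 min [0.4944 0.1821 0.0994] max [0.5316 0.2199 0.1334] circ [514.  200.8] 19.6 topmean [0.5153 0.1999 0.1294]
mid 24 284.9166666666667 225.45833333333334 [0.49284987 0.09808811 0.052     ]
grind 17 319.2352941176471 205.64705882352942 [0.54404039 0.00526334 0.052     ]
side stop 451 min [ 0.5745 -0.3083  0.0924] max [ 0.6285 -0.2592  0.1407] circ [ 601.7 -283.5] 27.7 topmean [ 0.6021 -0.281   0.1363]
side knob 194 min [0.4945 0.1796 0.0973] max [0.5344 0.212  0.1324] circ [514.4 195.4] 20.6 topmean [0.5141 0.197  0.1286]
```

View pics/crop.png

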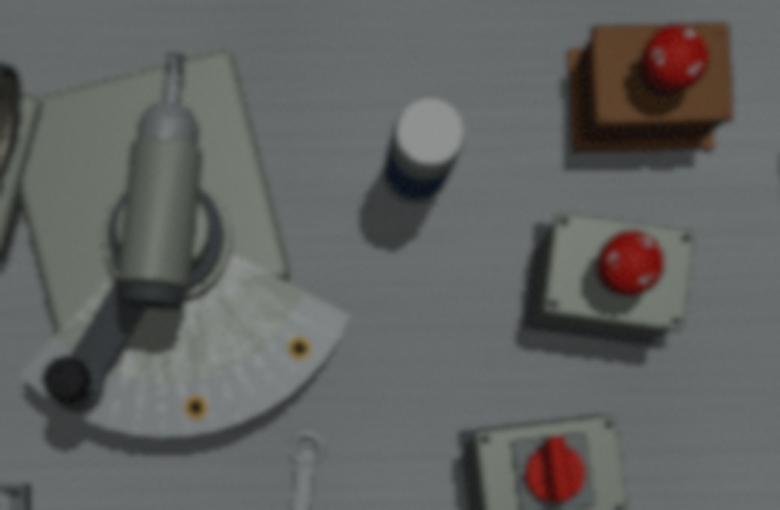

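The crop confirms it: a red mushroom on a light grey box at crop (632,262), the isolator bar handle below it, and the brown box above. The three hole positions fit a 155 mm circle with the pivot near (0.647, 0.119). The stop is near (0.602, -0.280) and the knob near (0.515, 0.200). First I raise the tool, turn it so its y axis matches world y, and shut the fingers.

>>> step_arm([
  [[0, 0, -0.7, 0, 0, -0.15, 0], [0, 0, -0.7, 0, 0, -0.15, 0], [0, 0, 0, 0, 0, -0.15, 0], [0, 0, 0, 0, 0, 0, 0]],
])

```text
t: 0.5
ee_pos: [0.2843, 0.582, 0.2959]
orientation: [-0.001, 1.0, -0.004, -0.002]
force: [-0.9, -0.1, -0.0]
finger_gap: 0.697
```

>>> step_arm([
  [[-0.33, -0.9, 0, 0, 0, 0, 0], [-0.33, -0.9, 0, 0, 0, 0, 0], [-0.33, -0.9, 0, 0, 0, 0, 0], [-0.33, -0.9, 0, 0, 0, 0, 0], [-0.33, -0.9, 0, 0, 0, 0, 0], [-0.33, -0.9, 0, 0, 0, 0, 0], [-0.33, -0.9, 0, 0, 0, 0, 0], [-0.33, -0.9, 0, 0, 0, 0, 0], [-0.33, -0.9, 0, 0, 0, 0, 0], [-0.33, -0.9, 0, 0, 0, 0, 0]],
])

```text
t: 1.5
ee_pos: [0.4417, 0.1182, 0.2902]
orientation: [0.013, 1.0, -0.005, -0.007]
force: [0.2, 0.9, -0.1]
finger_gap: 0.008
```

>>> step_arm([
  [[-0.35, -0.9, 0, 0, 0, 0, 0], [-0.35, -0.9, 0, 0, 0, 0, 0], [-0.35, -0.9, 0, 0, 0, 0, 0], [-0.35, -0.9, 0, 0, 0, 0, 0], [-0.35, -0.9, 0, 0, 0, 0, 0], [-0.35, -0.9, 0, 0, 0, 0, 0], [-0.35, -0.9, 0, 0, 0, 0, 0], [-0.35, -0.9, 0, 0, 0, 0, 0], [-0.2, -0.5, 0, 0, 0, 0, 0], [0, 0, 0, 0, 0, 0, 0]],
])

```text
t: 2.5
ee_pos: [0.5731, -0.2968, 0.2837]
orientation: [0.038, 0.999, -0.006, -0.013]
force: [0.5, 0.6, -0.0]
finger_gap: 0.005
```

```bash
cat >> h.py <<'E'
from scipy.spatial.transform import Rotation as Ro
def to(p,yaw=0):
    "shift (50 mm units) and rotvec in tool axes to reach TCP p, tool down, tool y at world y turned by yaw (ccw)"
    s=sense(); R=Ro.from_quat(s['orientation']); T=Ro.from_euler('z',yaw)*Ro.from_quat([0,1,0,0])
    print('tcp',s['ee_pos'].round(4),'shift',(R.inv().apply(np.array(p)-s['ee_pos'])/.05).round(2),'rot',(R.inv()*T).as_rotvec().round(3),'F',s['force'].round(1),'gap',round(s['finger_gap'],3),'q7',s['q'][6].round(2),'t',s['t'])
E
python3 -c "
from h import *
to([.602,-.280,.170])"
```

```text
tcp [ 0.5731 -0.2968  0.2837] shift [-0.61  0.41  2.25] rot [-0.012 -0.026 -0.076] F [ 0.5  0.6 -0. ] gap 0.005 q7 1.99 t 2.5
```

>>> step_arm([
  [[-0.6, 0.4, 0.5, -0.012, -0.026, -0.076, 0], [0, 0, 0.8, 0, 0, 0, 0], [0, 0, 0.5, 0, 0, 0, 0], [0, 0, 0.3, 0, 0, 0, 0], [0, 0, 0, 0, 0, 0, 0]],
])

```text
t: 3.0
ee_pos: [0.603, -0.2739, 0.1712]
orientation: [0.005, 1.0, 0.003, -0.002]
force: [0.1, 0.2, 0.9]
finger_gap: 0.002
```

```bash
python3 - <<'E'
from h import *
to([.602,-.280,.145])
c=cap('side'); a=c['pixels'][180:380,340:600,::-1]; b=cap('top')['pixels'][90:290,340:600,::-1]
cv2.imwrite('pics/s1.png',cv2.resize(np.hstack([a,b]),None,fx=1.5,fy=1.5,interpolation=cv2.INTER_CUBIC))
E
```

```text
tcp [ 0.603  -0.2739  0.1712] shift [ 0.02 -0.12  0.52] rot [ 0.005 -0.003 -0.011] F [0.1 0.2 0.9] gap 0.002 q7 2.03 t 3.0
```

View pics/s1.png

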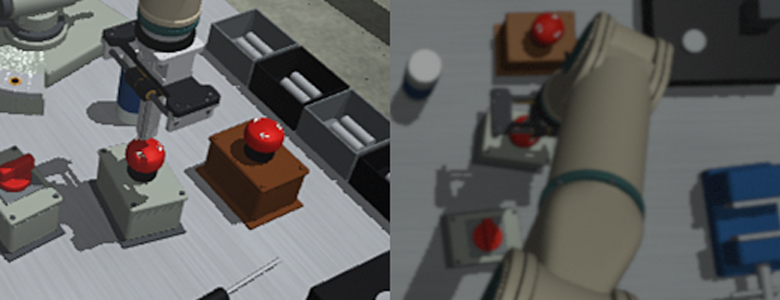

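The shut fingertips stand right over the grey box's button, at (147,140) in the left half of the picture. I correct y by -6 mm and press.

>>> step_arm([
  [[0.02, -0.12, 0.15, 0, 0, 0, 0], [0, 0, 0.15, 0, 0, 0, 0], [0, 0, 0.15, 0, 0, 0, 0], [0, 0, 0.12, 0, 0, 0, 0], [0, 0, 0.06, 0, 0, 0, 0]],
])

```text
t: 3.6
ee_pos: [0.6075, -0.2828, 0.1522]
orientation: [0.006, 1.0, -0.0, 0.007]
force: [-2.2, 1.7, 8.0]
finger_gap: 0.006
```

>>> step_arm([
  [[0.1, 0.03, 0.1, 0, 0, 0, 0], [0.04, 0, 0.1, 0, 0, 0, 0], [0, 0, 0.1, 0, 0, 0, 0], [0, 0, 0.1, 0, 0, 0, 0]],
])

```text
t: 4.0
ee_pos: [0.6069, -0.2829, 0.1442]
orientation: [0.007, 1.0, -0.002, 0.015]
force: [-12.4, 5.4, 40.2]
finger_gap: 0.004
```

At the bottom of the stroke with 40 N. I lift off straight up and check that the button stays down.

>>> step_arm([
  [[0, 0, -0.3, 0, 0, 0, 0], [0, 0, -0.6, 0, 0, 0, 0], [0, 0.5, -0.8, 0, 0, 0, 0], [0, 0.8, -0.6, 0, 0, 0, 0.7], [0, 1, 0, 0, 0, 0, 0.7], [0, 1, 0, 0, 0, 0, 0.7], [0, 1, 0, 0, 0, 0, 0.7], [0, 1, 0, 0, 0, 0, 0.7]],
])

```text
t: 4.8
ee_pos: [0.6101, -0.0243, 0.2658]
orientation: [0.018, 1.0, -0.006, 0.021]
force: [0.3, 0.1, 0.4]
finger_gap: 0.391
```

```bash
cat >> h.py <<'E'
def stop():
    c=cap('side'); P=pts(c); h=cv2.cvtColor(c['pixels'],cv2.COLOR_RGB2HSV)
    w=((h[...,0]<10)|(h[...,0]>170))&(h[...,1]>140)&(np.hypot(P[...,0]-.602,P[...,1]+.28)<.04)
    q=P[w]; t=q[q[:,2]>q[:,2].max()-.006]
    print('stop top z',np.sort(q[:,2])[-8:].round(4),len(q),t.mean(0).round(4))
    return c
E
python3 - <<'E'
from h import *
stop(); to([.515,.200,.25])
E
```

```text
stop top z [0.128  0.1281 0.1281 0.1282 0.1282 0.1285 0.1304 0.1308] 452 [ 0.6017 -0.2793  0.1261]
tcp [ 0.6105 -0.0112  0.2654] shift [2.02 4.18 0.21] rot [-0.003  0.042 -0.024] F [ 0.2  8.  -0.5] gap 0.439 q7 1.58 t 4.85
```

The button's top dropped about 10 mm, from 0.136 to 0.126, and stayed there: locked. Next I move above the knob.

>>> step_arm([
  [[0.4, 0.75, 0, -0.003, 0.042, -0.024, 0.75], [0.4, 0.85, 0, 0, 0, 0, 0.75], [0.4, 0.85, 0, 0, 0, 0, 0.75], [0.4, 0.85, 0, 0, 0, 0, 0.75], [0.4, 0.8, 0, 0, 0, 0, 0.75], [0, 0, 0, 0, 0, 0, 0.75]],
])

```text
t: 5.45
ee_pos: [0.5102, 0.1996, 0.2642]
orientation: [-0.003, 1.0, 0.002, 0.001]
force: [-0.5, -0.5, -0.4]
finger_gap: 0.748
```

```bash
python3 -c "
from h import *
to([.515,.200,.17])"
```

```text
tcp [0.5102 0.1996 0.2642] shift [-0.09  0.    1.88] rot [0.003 0.002 0.005] F [-0.5 -0.5 -0.4] gap 0.748 q7 1.21 t 5.45
```

>>> step_arm([
  [[-0.1, 0, 0.6, 0, 0, 0.0, 0.75], [0, 0, 0.7, 0, 0, 0, 0.75], [0, 0, 0.5, 0, 0, 0, 0.75], [0, 0, 0, 0, 0, 0, 0.75]],
])

```text
t: 5.85
ee_pos: [0.5182, 0.2008, 0.1737]
orientation: [-0.004, 1.0, 0.003, 0.005]
force: [-0.6, 0.2, 0.2]
finger_gap: 0.749
```

```bash
python3 - <<'E'
from h import *
to([.515,.200,.113])
c=stop(); a=c['pixels'][60:270,210:470,::-1]
cv2.imwrite('pics/s2.png',cv2.resize(a,None,fx=2.5,fy=2.5,interpolation=cv2.INTER_CUBIC))
E
```

```text
tcp [0.5182 0.2008 0.1737] shift [ 0.08 -0.02  1.21] rot [0.006 0.01  0.008] F [-0.6  0.2  0.2] gap 0.749 q7 1.22 t 5.85
stop top z [0.1273 0.1276 0.1277 0.1277 0.1278 0.1287 0.1287 0.1291] 454 [ 0.6027 -0.2798  0.1251]
```

View pics/s2.png

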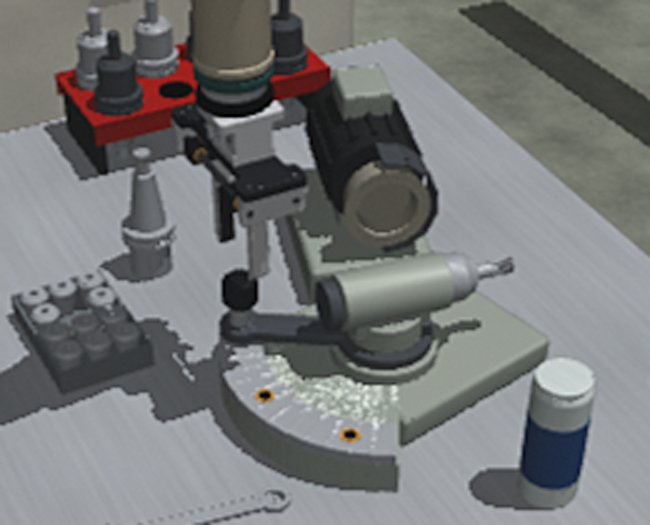

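The fingers at (223,235) and (258,265) straddle the black knob at (240,290), clear of the chuck and head. I go down and grip.

>>> step_arm([
  [[0.08, -0.02, 0.5, 0, 0, 0, 0.75], [0, 0, 0.5, 0, 0, 0, 0.75], [0, 0, 0.16, 0, 0, 0, 0.75], [0, 0, 0, 0, 0, 0, 0.3], [0, 0, 0, 0, 0, 0, 0.3], [0, 0, 0, 0, 0, 0, 0.3], [0, 0, 0, 0, 0, 0, 0.3], [0, 0, 0, 0, 0, 0, 0.3]],
])

```text
t: 6.7
ee_pos: [0.5251, 0.2007, 0.1264]
orientation: [-0.002, 1.0, 0.007, 0.015]
force: [0.2, 1.2, -6.5]
finger_gap: 0.384
```

```bash
python3 -c "
from h import *
to([.515,.200,.129])"
```

```text
tcp [0.5251 0.2007 0.1264] shift [ 0.2  -0.01 -0.06] rot [0.013 0.03  0.003] F [ 0.2  1.2 -6.5] gap 0.384 q7 1.23 t 6.7
```

The grip sits about 10 mm off in x and 13 mm high. I open, correct and grip again.

>>> step_arm([
  [[0, 0, 0, 0, 0, 0, 0.75], [0, 0, 0, 0, 0, 0, 0.75], [0.2, 0, 0.1, 0.013, 0.03, 0, 0.75], [0.05, 0, 0.1, 0, 0.01, 0, 0.75], [0, 0, 0, 0, 0, 0, 0.75]],
])

```text
t: 7.2
ee_pos: [0.5119, 0.2008, 0.1161]
orientation: [-0.002, 1.0, -0.0, -0.006]
force: [0.0, 0.2, -0.7]
finger_gap: 0.743
```

```bash
python3 -c "
from h import *
to([.515,.200,.113])"
```

```text
tcp [0.5119 0.2008 0.1161] shift [-0.06 -0.02  0.06] rot [-0.001 -0.013  0.004] F [ 0.   0.2 -0.7] gap 0.743 q7 1.23 t 7.2
```

>>> step_arm([
  [[-0.05, 0, 0.06, 0, -0.01, 0, 0.75], [0, 0, 0, 0, 0, 0, 0.3], [0, 0, 0, 0, 0, 0, 0.3], [0, 0, 0, 0, 0, 0, 0.3], [0, 0, 0, 0, 0, 0, 0.3], [0, 0, 0, 0, 0, 0, 0.3]],
])

```text
t: 7.8
ee_pos: [0.5145, 0.2009, 0.1124]
orientation: [-0.002, 1.0, -0.0, -0.001]
force: [-0.3, 0.1, -0.3]
finger_gap: 0.398
```

```bash
python3 -c "
from h import *
to([.515,.200,.129])"
```

```text
tcp [0.5145 0.2009 0.1124] shift [-0.01 -0.02 -0.33] rot [-0.001 -0.002  0.004] F [-0.3  0.1 -0.3] gap 0.398 q7 1.23 t 7.8
```

>>> step_arm([
  [[0, 0, -0.15, 0, 0, 0, 0.3], [0, 0, -0.15, 0, 0, 0, 0.3], [0, 0, -0.05, 0, 0, 0, 0.3]],
])

```text
t: 8.1
ee_pos: [0.5141, 0.2002, 0.1294]
orientation: [-0.002, 1.0, -0.001, -0.002]
force: [1.7, 0.5, -8.4]
finger_gap: 0.399
```

```bash
cat >> h.py <<'E'
C=np.array([.647,.119])
def arc(dz=.129,da=np.arange(.15,1.5,.15),end=None):
    s=sense(); r=s['ee_pos'][:2]-C; a=np.arctan2(r[1],r[0])%(2*np.pi); print('r',np.hypot(*r).round(4),'ang',a.round(4),'z',s['ee_pos'][2].round(4),'F',s['force'].round(1),'q',s['q'].round(2))
E
python3 -c "
from h import *
arc(); to([.515,.2,.129])
# chords of the arc from load, tool axes, 50mm units
p=lambda a:C+.155*np.array([np.cos(a),np.sin(a)])
a0=np.arctan2(.0815,-.132)
k=[p(a0+x) for x in np.arange(0,1.41,.14)]
print(a0,[ (np.round([-(b-a)[0]/.05,(b-a)[1]/.05],2).tolist(),b.round(3).tolist()) for a,b in zip(k,k[1:])])"
```

```text
r 0.1558 ang 2.5931 z 0.1294 F [ 1.7  0.5 -8.4] q [-0.47  0.62  0.08  1.89 -0.07  0.64  1.22]
tcp [0.5141 0.2002 0.1294] shift [-0.02 -0.    0.01] rot [-0.002 -0.004  0.004] F [ 1.7  0.5 -8.4] gap 0.399 q7 1.22 t 8.1
2.5884596315970154 [([0.2, -0.38], [0.505, 0.181]), ([0.15, -0.41], [0.498, 0.161]), ([0.09, -0.42], [0.493, 0.14]), ([0.03, -0.43], [0.492, 0.118]), ([-0.03, -0.43], [0.494, 0.096]), ([-0.09, -0.42], [0.498, 0.075]), ([-0.15, -0.41], [0.506, 0.055]), ([-0.21, -0.38], [0.516, 0.036]), ([-0.26, -0.35], [0.529, 0.018]), ([-0.3, -0.31], [0.544, 0.003])]
```

Plunger up 17 mm with -8.4 N spring force. I swing in two halves, correcting between them.

>>> step_arm([
  [[0.2, -0.38, 0, 0, 0, 0, 0.3], [0.15, -0.41, 0, 0, 0, 0, 0.3], [0.09, -0.42, 0, 0, 0, 0, 0.3], [0.03, -0.43, 0, 0, 0, 0, 0.3]],
])

```text
t: 8.5
ee_pos: [0.4921, 0.1224, 0.13]
orientation: [-0.006, 1.0, 0.002, 0.001]
force: [2.3, 2.2, -8.5]
finger_gap: 0.402
```

```bash
python3 -c "
from h import *
arc(); to([.494,.096,.129])"
```

```text
r 0.155 ang 3.1193 z 0.13 F [ 2.3  2.2 -8.5] q [-0.34  0.57  0.06  2.01 -0.06  0.56  1.35]
tcp [0.4921 0.1224 0.13  ] shift [-0.03 -0.53  0.02] rot [0.004 0.001 0.012] F [ 2.3  2.2 -8.5] gap 0.402 q7 1.35 t 8.5
```

>>> step_arm([
  [[-0.03, -0.5, 0.01, 0, 0, 0.01, 0.3], [-0.09, -0.42, 0, 0, 0, 0, 0.3], [-0.15, -0.41, 0, 0, 0, 0, 0.3], [-0.21, -0.38, 0, 0, 0, 0, 0.3]],
])

```text
t: 8.9
ee_pos: [0.5159, 0.0379, 0.1297]
orientation: [-0.003, 1.0, 0.004, 0.001]
force: [2.4, 3.9, -8.6]
finger_gap: 0.4
```

```bash
python3 -c "
from h import *
arc(); to([.544,.004,.129])"
```

```text
r 0.1542 ang 3.6954 z 0.1297 F [ 2.4  3.9 -8.6] q [-0.15  0.58  0.04  1.98 -0.05  0.58  1.5 ]
tcp [0.5159 0.0379 0.1297] shift [-0.56 -0.68  0.01] rot [0.008 0.001 0.006] F [ 2.4  3.9 -8.6] gap 0.4 q7 1.5 t 8.9
```

>>> step_arm([
  [[-0.26, -0.35, 0, 0, 0, 0, 0.3], [-0.28, -0.29, 0, 0, 0, 0, 0.3], [0, 0, 0, 0, 0, 0, 0.3]],
])

```text
t: 9.2
ee_pos: [0.5442, 0.0044, 0.1293]
orientation: [-0.002, 1.0, 0.005, 0.001]
force: [2.2, 1.1, -8.4]
finger_gap: 0.397
```

```bash
python3 -c "
from h import *
arc(); to([.544,.004,.129])"
```

```text
r 0.1539 ang 3.9812 z 0.1293 F [ 2.2  1.1 -8.4] q [-0.07  0.61  0.03  1.91 -0.05  0.62  1.56]
tcp [0.5442 0.0044 0.1293] shift [ 0.   -0.01  0.01] rot [0.01  0.001 0.004] F [ 2.2  1.1 -8.4] gap 0.397 q7 1.56 t 9.2
```

The swing is about 1.39 rad by chord. I nudge it 1.5 mm, then lower the plunger while still holding it.

>>> step_arm([
  [[-0.03, -0.03, 0.05, 0, 0, 0, 0.3], [0, 0, 0.1, 0, 0, 0, 0.3], [0, 0, 0.1, 0, 0, 0, 0.3], [0, 0, 0.08, 0, 0, 0, 0.3], [0, 0, 0.03, 0, 0, 0, 0.3]],
])

```text
t: 9.7
ee_pos: [0.545, 0.0043, 0.112]
orientation: [-0.003, 1.0, 0.005, 0.001]
force: [-3.0, -1.2, 19.6]
finger_gap: 0.397
```

```bash
python3 -c "
from h import *
arc(); to([.544,.004,.1125])"
```

```text
r 0.1535 ang 3.9856 z 0.112 F [-3.  -1.2 19.6] q [-0.07  0.64  0.03  1.92 -0.05  0.58  1.57]
tcp [0.545  0.0043 0.112 ] shift [ 0.02 -0.01 -0.01] rot [0.009 0.001 0.007] F [-3.  -1.2 19.6] gap 0.397 q7 1.57 t 9.7
```

The hand is back at the home height (0.112) and bottoming at about 20 N, so the pin is in. I release, rise and check.

>>> step_arm([
  [[0, 0, 0, 0, 0, 0, 0.7], [0, 0, 0, 0, 0, 0, 0.7], [0, 0, 0, 0, 0, 0, 0.7], [0, 0, -0.5, 0, 0, 0, 0.7], [0, 0, -1, 0, 0, 0, 0.7], [0, 0, -1, 0, 0, 0, 0.7], [0.5, -0.8, -0.3, 0, 0, 0, 0.9], [0, -1, 0, 0, 0, 0, 0.9], [0, -1, 0, 0, 0, 0, 0.9], [0, 0, 0, 0, 0, 0, 0.9]],
])

```text
t: 10.7
ee_pos: [0.5206, -0.1383, 0.2586]
orientation: [-0.007, 1.0, 0.004, 0.002]
force: [-0.3, 0.2, 0.0]
finger_gap: 0.898
```

```bash
python3 - <<'E'
from h import *
to([.602,-.280,.20])
c=stop(); P=pts(c); h=cv2.cvtColor(c['pixels'],cv2.COLOR_RGB2HSV)
w=(h[...,2]<70)&(np.hypot(P[...,0]-.545,P[...,1]-.004)<.03)&(P[...,2]>.09)&(P[...,2]<.16); q=P[w]
print('knob',len(q),np.sort(q[:,2])[-5:].round(4),q.min(0),q.max(0))
a=c['pixels'][100:270,240:470,::-1]; b=cap('top')['pixels'][90:260,160:390,::-1]
cv2.imwrite('pics/s3.png',cv2.resize(np.hstack([a,b]),None,fx=1.7,fy=1.7,interpolation=cv2.INTER_CUBIC))
E
```

```text
tcp [ 0.5206 -0.1383  0.2586] shift [-1.58 -2.87  1.15] rot [0.008 0.004 0.014] F [-0.3  0.2  0. ] gap 0.898 q7 1.84 t 10.7
stop top z [0.128  0.1281 0.1283 0.1283 0.1284 0.1287 0.1288 0.1289] 452 [ 0.6021 -0.2808  0.1251]
knob 241 [0.1309 0.1311 0.1315 0.1331 0.1337] [ 0.52377989 -0.01829718  0.09020743] [0.56293425 0.01934834 0.13366153]
```

View pics/s3.png

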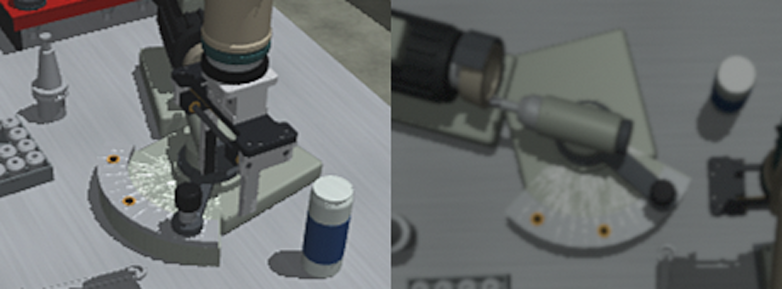

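The knob stands at the right-most hole (662,190), the other two bushes are empty, the cutter points at the wheel, and the knob's top is at its home height. The stop is still locked. Next I move over the stop with open jaws.

>>> step_arm([
  [[-0.5, -0.8, 0, 0, 0, 0, 0.95], [-0.5, -0.8, 0, 0, 0, 0, 0.95], [-0.45, -0.8, 0, 0, 0, 0, 0.95], [-0.13, -0.47, 0.3, 0, 0, 0, 0.95], [0, 0, 0.4, 0, 0, 0, 0.95], [0, 0, 0, 0, 0, 0, 0.95]],
])

```text
t: 11.4
ee_pos: [0.6094, -0.2604, 0.2168]
orientation: [-0.021, 1.0, 0.012, -0.0]
force: [0.2, 0.2, -0.2]
finger_gap: 0.947
```

```bash
python3 -c "
from h import *
to([.602,-.280,.1095])"
```

```text
tcp [ 0.6094 -0.2604  0.2168] shift [ 0.16 -0.44  2.14] rot [ 0.024 -0.     0.041] F [ 0.2  0.2 -0.2] gap 0.947 q7 2.03 t 11.4
```

>>> step_arm([
  [[0.16, -0.44, 0.2, 0.024, 0, 0.04, 0.95], [0, 0, 0.5, 0, 0, 0, 0.95], [0, 0, 0.4, 0, 0, 0, 0.95], [0, 0, 0, 0, 0, 0, 0.95]],
])

```text
t: 11.8
ee_pos: [0.6055, -0.2739, 0.1619]
orientation: [-0.005, 1.0, 0.002, 0.001]
force: [-0.8, -0.2, -0.3]
finger_gap: 0.95
```

```bash
python3 -c "
from h import *
to([.602,-.280,.1095])"
```

```text
tcp [ 0.6055 -0.2739  0.1619] shift [ 0.07 -0.12  1.05] rot [0.004 0.002 0.01 ] F [-0.8 -0.2 -0.3] gap 0.95 q7 2.02 t 11.8
```

>>> step_arm([
  [[0.1, -0.12, 0.3, 0, 0, 0, 0.95], [0.03, 0, 0.3, 0, 0, 0, 0.95], [0.03, 0, 0.25, 0, 0, 0, 0.95], [0, 0, 0, 0, 0, 0, 0.95]],
])

```text
t: 12.2
ee_pos: [0.602, -0.2738, 0.1236]
orientation: [-0.009, 1.0, 0.003, 0.004]
force: [-0.5, 0.1, -0.2]
finger_gap: 0.949
```

```bash
python3 -c "
from h import *
to([.602,-.280,.1095])"
```

```text
tcp [ 0.602  -0.2738  0.1236] shift [ 0.01 -0.13  0.28] rot [0.005 0.008 0.019] F [-0.5  0.1 -0.2] gap 0.949 q7 2.03 t 12.2
```

>>> step_arm([
  [[0.02, -0.2, 0.15, 0, 0, 0, 0.95], [0, -0.05, 0.12, 0, 0.01, 0.02, 0.95], [0, 0, 0, 0, 0, 0, 0.95]],
])

```text
t: 12.5
ee_pos: [0.6035, -0.2866, 0.1117]
orientation: [0.001, 1.0, 0.002, 0.0]
force: [0.0, 0.9, 0.1]
finger_gap: 0.948
```

```bash
python3 -c "
from h import *
to([.602,-.280,.1095])"
```

```text
tcp [ 0.6035 -0.2866  0.1117] shift [0.03 0.13 0.04] rot [ 0.004  0.001 -0.001] F [0.  0.9 0.1] gap 0.948 q7 2.03 t 12.5
```

Now grip the rim.

>>> step_arm([
  [[0.03, 0.13, 0.03, 0, 0, 0, 0.95], [0, 0, 0, 0, 0, 0, 0.5], [0, 0, 0, 0, 0, 0, 0.5], [0, 0, 0, 0, 0, 0, 0.5], [0, 0, 0, 0, 0, 0, 0.5], [0, 0, 0, 0, 0, 0, 0.5]],
])

```text
t: 13.1
ee_pos: [0.6025, -0.2786, 0.1111]
orientation: [0.0, 1.0, 0.003, 0.001]
force: [-0.6, 1.5, 0.9]
finger_gap: 0.59
```

```bash
python3 -c "
from h import *
to([.602,-.280,.1095])"
```

```text
tcp [ 0.6025 -0.2786  0.1111] shift [ 0.01 -0.03  0.03] rot [ 0.005  0.002 -0.001] F [-0.6  1.5  0.9] gap 0.59 q7 2.02 t 13.1
```

Gripped at 55.5 mm. Twist clockwise (+wz).

>>> step_arm([
  [[0, 0, 0, 0, 0, 0.14, 0.5], [0, 0, 0, 0, 0, 0.14, 0.5], [0, 0, 0, 0, 0, 0.14, 0.5], [0, 0, 0, 0, 0, 0.14, 0.5], [0, 0, 0, 0, 0, 0.14, 0.5], [0, 0, 0, 0, 0, 0.14, 0.5], [0, 0, 0, 0, 0, 0, 0.5]],
])

```text
t: 13.8
ee_pos: [0.6029, -0.2773, 0.1146]
orientation: [0.42, 0.907, 0.003, -0.0]
force: [-1.1, 0.8, 3.6]
finger_gap: 0.59
```

```bash
python3 -c "
from h import *
to([.602,-.280,.1095]); print(sense()['ft_torque'])"
```

```text
tcp [ 0.6029 -0.2773  0.1146] shift [-0.03 -0.05  0.1 ] rot [ 0.006 -0.001 -0.867] F [-1.1  0.8  3.6] gap 0.59 q7 1.35 t 13.8
[-0.15869966  0.65497087  0.27181788]
```

Turned 0.87 rad, and the button is already pushing up. I let go, then rise clear.

>>> step_arm([
  [[0, 0, 0, 0, 0, 0, 0.95], [0, 0, 0, 0, 0, 0, 0.95], [0, 0, 0, 0, 0, 0, 0.95], [0, 0, -0.5, 0, 0, 0, 0.95], [0, 0, -0.9, 0, 0, 0, 0.95], [0, 0, -0.9, 0, 0, 0, 0.95], [0.5, 0.3, -0.5, 0, 0, 0, 0.95], [0.9, 0, 0, 0, 0, 0, 0.95], [0, 0, 0, 0, 0, 0, 0.95]],
])

```text
t: 14.7
ee_pos: [0.5648, -0.2157, 0.256]
orientation: [0.418, 0.909, 0.004, -0.003]
force: [0.3, -0.8, 0.2]
finger_gap: 0.949
```

```bash
python3 - <<'E'
from h import *
to([.602,-.280,.2])
c=stop(); P=pts(c); h=cv2.cvtColor(c['pixels'],cv2.COLOR_RGB2HSV)
w=(h[...,2]<70)&(np.hypot(P[...,0]-.545,P[...,1]-.004)<.03)&(P[...,2]>.09)&(P[...,2]<.16); q=P[w]
print('knob',len(q),np.sort(q[:,2])[-5:].round(4))
cv2.imwrite('pics/s4.png',c['pixels'][...,::-1])
E
```

```text
tcp [ 0.5648 -0.2157  0.256 ] shift [-1.47 -0.28  1.11] rot [ 0.007 -0.007 -0.862] F [ 0.3 -0.8  0.2] gap 0.949 q7 1.25 t 14.7
stop top z [0.1381 0.1381 0.1386 0.1389 0.1391 0.1391 0.14   0.14  ] 457 [ 0.602  -0.2811  0.1359]
knob 239 [0.131  0.1312 0.1316 0.1318 0.1323]
```

View pics/s4.png

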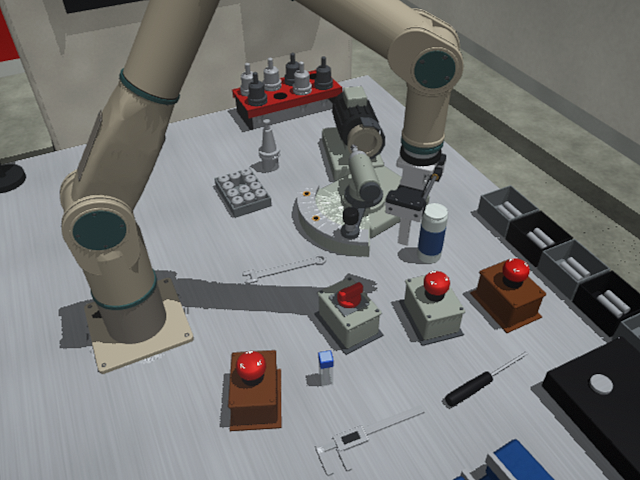

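The stop button at (437,283) is up again at its starting height of 0.136. The knob is at the grind hole at home height, the isolator and loose items look unmoved, and the hand is free above everything. I hand in.

```bash
python3 -c "
from h import *
print(hand_in()); print(sense()['force'].round(1))"
```

```text
the job is handed in; nothing more can be done
None
the job is handed in; nothing more can be done
```

I pressed the grey box's stop button until it locked, then swung the head past the middle hole to the grinding station. There I let the plunger drop home and twisted the stop clockwise to reset it. I handed the job in at about 14.8 s; it gave no verdict.

- **Stop button:** its top dropped about 10 mm after pressing (0.136 to 0.126) and stayed there through the swing. After the 0.87 rad twist it sprang back to 0.136.
- **Grinding station:** the swing came out at about 1.39 rad, measured from the hand's travel. Both other bushes are visibly empty and the cutter points at the wheel. The hand bottomed at the same height as when the plunger was home at the start (0.112). The knob's top is also back at its home height, to within about 1 mm.
- **Everything else:** the isolator and loose items look unmoved in the last picture; I did not measure them. The hand was clear, with no force on it.
- **What went wrong on the way:** the first grip on the knob was about 10 mm off in x and 13 mm high, with a 6.5 N downward pull on it. I opened and gripped again before moving the head. The fingertips also slid about 5 mm in x on the dome while pressing, with no effect on the latch.

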